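# Tighten the loose rack clamp on the shaker

### The job

The orange clamp holding the tube rack on the shaker has worked loose. Take the orange T-handled hex key out of its stand, push it fully home in the socket of the orange clamp's screw before turning, then turn the screw clockwise until it stops (white marks in line). Let go and leave the key standing fully seated in the screw, and do not turn the blue clamp's screw.

Things in the scene. Friction and masses are not known exactly. Their poses are not given: they have to be found in the camera images.
- key_handle (a point): Centre of the orange handle (bar 70 long on x, 14 thick, 30 high, mm) of the hex key, 105 mm above its tip; z up. Below: 20 mm neck, 34 mm round collar, 62 mm hex shank 20 across flats (last 6 mm tapered), two corners in line with the handle. 0.25 kg. Starts upright in a grey 64 mm block, collar resting on its top (z 70 mm): lift straight out 62 mm. The blue-handled one is not wanted.
- socket_orange (a point): Mouth centre of the orange clamp's screw, top of its 48 mm steel head, 130 mm over the table; z up. Hex flare 36 mm across flats, 12 deep, then hex socket 23 across flats, tapering to 21 in 22: key fully home = handle centre 71 mm above this. Turns with the screw; x runs through a hex corner and the white rim mark: key enters with handle at a multiple of 60 deg to x, +-8 deg or so. Tubes nearby reach 145 mm.
- screw_orange (a joint): Turn of the orange clamp's screw, rad, clockwise from above positive: 0 to 0.25 at the start (loose), 0.9 at its stop (tight), where the white mark on the head meets the white mark on the orange plate (66 mm square), on the side facing the robot. Greased; friction 0.08 N m; stays where left. The key may turn up to 0.3 rad idly before it bites.
- mark_blue (a point): White mark on the rim of the like screw of the blue clamp (blue plate), 22 mm from that screw's axis, 130 mm above the table. That screw is to be left alone. The two clamps stand 140 mm apart along the tube rack and may change places.
Things that resemble listed ones, but are neither listed nor needed, are in the scene too. Of the things that look like the part that bears key_handle, the largest one is meant.

How it is judged (in metres and radians):
On the way, in this order (a step that is already met when the one before it is completed fails the run):
1. the key is fully home in the orange clamp's screw, which has not yet been turned by more than a little (z of key_handle in the frame of socket_orange between 0.06 and 0.077 m and horizontal distance between key_handle and socket_orange below 0.02 m and angle between key_handle's own z axis and vertical below 0.21 rad and value of joint screw_orange below 0.45 rad), for 0.1 s.
2. with the key fully home, the screw is turned clockwise to its stop (z of key_handle in the frame of socket_orange between 0.06 and 0.077 m and horizontal distance between key_handle and socket_orange below 0.02 m and angle between key_handle's own z axis and vertical below 0.21 rad and value of joint screw_orange above 0.76 rad), for 0.2 s.
At the end, for the whole second after the job is handed in: The orange screw reads over 0.74 rad (within 9 degrees of its stop at 0.9); the key stands in it fully home (handle centre 60 to 77 mm above the mouth, within 20 mm sideways, leaning less than 12 degrees), released; the blue screw's mark has moved less than 5 mm (z of key_handle in the frame of socket_orange between 0.06 and 0.077 m and horizontal distance between key_handle and socket_orange below 0.02 m and angle between key_handle's own z axis and vertical below 0.21 rad and value of joint screw_orange above 0.74 rad); the robot touches nothing.
It fails at once if the blue clamp's screw is turned (its mark moves 5 mm, some 13 degrees) (distance of mark_blue from where it was at the start of the episode above 0.005 m).
It also fails if it takes over 45 s, if anything falls off the work surface, if the arm or the gripper's body presses on something with over 40 N, if the wrist force passes 120 N, or if a joint passes its speed limit or range.

### The arm

A 7-joint arm with a two-finger parallel gripper is mounted at the origin on the work surface. World frame = base frame: x ahead of the robot, y to its left, z up, the work surface at z = 0. Lengths are in mm, angles in rad, forces in N, time in s.
With the tool pointing down it reaches from about 400 to 750 mm from the base axis. Payload 19.5 kg.
Tool frame: the origin (TCP) lies on the mounting face of the last link; the fingertips stand env.tip_reach ahead of it and the grasp point (between the pads) lies 155 mm ahead of it (env.tip_reach is the distance from the TCP to the fingertips, in mm); y points along the fingers, z is the direction in which the jaws open and shut, and the axes are right-handed (so a half turn about y gives the same grasp; the last joint's range is limited). The gripper opens to 85 mm and grips with 20 to 120 N. Pads are 22 mm wide; open, the fingers measure 114 mm over their backs; the gripper's body (76 mm by 85 mm) begins 54 mm behind the grasp point. The pads swing forward as they close: fully open they stand 13 mm farther back than shut.
Start: joints at [1.298, 0.707, -0.028, 1.485, 0.022, 0.951, -0.075], TCP at [131.533, -559.745, 404.668] pointing down, gripper open.
Joint ranges: [-2.71, 2.71], [-0.32, 2.16], [-1.57, 1.52], [0, 2.45], [-1.46, 4.6], [0, 2.02], [-2.83, 2.83]. Speed limits (rad/s): [1.89, 1.89, 2.57, 2.57, 3.01, 3.01, 3.01].

### API

Orientations are given as a unit quaternion [x, y, z, w].
In Python, from cell import env, set_gripper, solve_ik, capture, workorder, get_clock, get_qpos, get_qvel, get_joint_efforts, get_eef_pos, get_eef_rot, get_contact_force, get_wrist_torque, get_finger_gap gives the robot as it stands. The module is installed in compiled form; this text tells all that it offers. Calls block until the motion is done:
- env.move_to(position, orientation): joint-space move of the TCP to a pose.
- env.line_to(position, rotation=None, vel=150, contact_N=None): straight line of the TCP; rotation=None keeps the orientation; vel is the mean speed in mm/s. With contact_N (N) it stops when the force on the tool has changed by that much, and returns True; else False.
- env.move_j(angles): joint-space move.
- set_gripper(opening, strength=None): finger opening in mm; strength is the grip in N (None keeps the last); returns when the fingers have stopped.
- env.dwell(seconds).
- solve_ik(position, orientation): joint angles nearest the present ones, or None.
- capture(name): name is "scene" or "top" or "wrist"; returns a dict with "image" (384x512x3 uint8, red, green, blue), "fx", "fy", "cx", "cy" (pixels), "eye" and "orientation" of the camera in the world. Camera axes: x right, y down, z forward; pixel columns grow to the right and rows downward; lengths in mm; the calibration is good to about 2 mm. A picture is of the moment at which its call begins. There is no depth.
A pose or a line that the arm cannot do raises env.PlanningError and nothing moves.
- workorder.job_done(): hands the job in, once; it reports no verdict.
Readings, each from a call of its own:
- get_clock(): time.
- get_qpos(): joint angles.
- get_qvel(): joint speeds.
- get_joint_efforts(): joint torques, N m.
- get_eef_pos(): TCP position.
- get_eef_rot(): TCP orientation.
- get_contact_force(): force on the tool from outside, world axes, zero at the start.
- get_wrist_torque(): the same for the moment, N m.
- get_finger_gap(): finger opening in mm.
Only numpy, scipy, OpenCV 4.12 (cv2) and the standard library are available. Lean on these libraries where they do the work, as an engineer would, in place of code of your own. Each camera call takes 0.05 s, during which the arm holds its last target.

## Working session

There is one attempt and no reset: what is moved stays moved. The work goes in short steps, each a Python script; the robot and the scene stay as the last script left them, time stands still between calls to the robot, and variables do not carry over. Pictures are saved under pics/ and viewed, and the job is handed in when it is done.

```bash
mkdir -p pics; ls; python3 - <<'E'
from cell import *
import cv2
for n in ("scene","top","wrist"):
    c=capture(n); cv2.imwrite(f"pics/{n}0.png",c["image"][:,:,::-1])
    print(n,c["fx"],c["cx"],c["cy"],c["eye"],c["orientation"])
print(get_clock(),get_eef_pos(),get_eef_rot(),env.tip_reach,get_finger_gap())
E
```

```text
pics
scene 398.6182881635733 251.69654033537805 193.85508129854193 [1152.36934895 -187.82310789  848.91520378] [ 0.76432778  0.5518517  -0.19995323 -0.26698586]
top 347.8421610589084 261.7194708753002 193.9261382421801 [463.55195817   2.46578378 952.37501528] [-0.70238814  0.70792392 -0.05139509  0.05341518]
wrist 287.3693818590301 256.4940834482867 191.53166630449647 [ 205.65862599 -541.85785563  374.4302584 ] [ 0.77491944 -0.61384109 -0.09421818  0.11756661]
0.15 [ 131.54803143 -559.69330384  404.34644679] [-0.08144081  0.70269736 -0.70211197  0.08137931] 173.4 85.21103693698575
```

View pics/scene0.png

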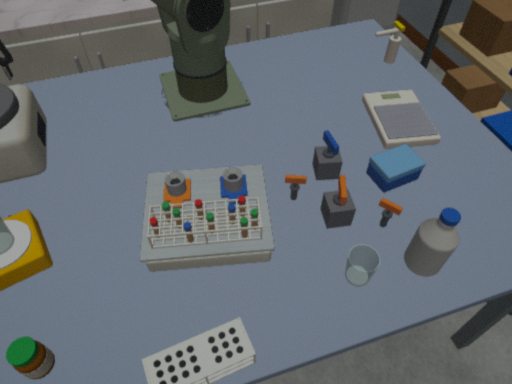

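View pics/top0.png

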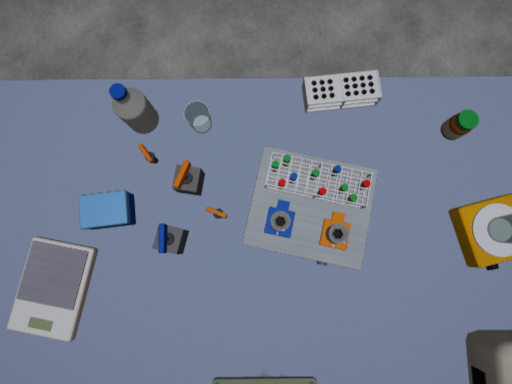

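View pics/wrist0.png

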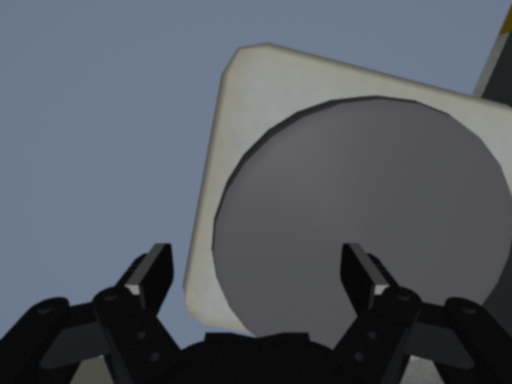

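```bash
cat > h.py <<'E'
from cell import *
import cv2, numpy as np
from scipy.spatial.transform import Rotation as R
def ray(c,u,v):
    d=np.array([(u-c["cx"])/c["fx"],(v-c["cy"])/c["fy"],1.0]); return R.from_quat(c["orientation"]).apply(d)
def onz(c,u,v,z):
    e=np.array(c["eye"]); d=ray(c,u,v); return e+d*(z-e[2])/d[2]
def proj(c,p):
    q=R.from_quat(c["orientation"]).inv().apply(np.array(p,float)-np.array(c["eye"])); return np.array([c["cx"]+c["fx"]*q[0]/q[2], c["cy"]+c["fy"]*q[1]/q[2]])
def save(n,img,box=None,s=1):
    if box: x0,y0,x1,y1=box; img=img[y0:y1,x0:x1]
    cv2.imwrite(f"pics/{n}.png",cv2.resize(img[:,:,::-1],None,fx=s,fy=s,interpolation=cv2.INTER_CUBIC))
def tri(c1,p1,c2,p2):
    d1=ray(c1,*p1);d2=ray(c2,*p2);d1/=np.linalg.norm(d1);d2/=np.linalg.norm(d2)
    e1,e2=np.array(c1["eye"]),np.array(c2["eye"])
    t=np.linalg.lstsq(np.stack([d1,-d2],1),e2-e1,rcond=None)[0]
    a,b=e1+t[0]*d1,e2+t[1]*d2
    return (a+b)/2,np.linalg.norm(a-b)
def orange(c):
    h=cv2.cvtColor(c["image"],cv2.COLOR_RGB2HSV)
    return cv2.inRange(h,(5,170,80),(16,255,255))
E
python3 - <<'E'
from h import *
t=capture("top"); s=capture("scene")
save("top_clamp",t["image"],(240,140,390,270),5)
save("top_key",t["image"],(130,130,240,260),5)
save("scene_key",s["image"],(270,120,420,240),5)
for n,c in (("top",t),("scene",s)):
    k,l,st,ce=cv2.connectedComponentsWithStats(orange(c))
    for i in range(1,k):
        if st[i,4]>15: print(n,st[i],ce[i],onz(c,*ce[i],125).round())
print(onz(t,338,234,130),onz(t,280,221,130))
E
```

```text
top [139 144  14  19  85] [145.85882353 153.29411765] [690. 288. 125.]
top [174 161  17  28 197] [181.41624365 174.35025381] [637. 199. 125.]
top [207 207  20  11  79] [216.55696203 212.11392405] [544. 113. 125.]
top [320 212  30  35 299] [331.91973244 225.92976589] [ 509. -161.  125.]
top [335 242  12   8  51] [341.01960784 245.82352941] [ 462. -181.  125.]
scene [286 175  20   8 120] [295.50833333 178.70833333] [583. 101. 125.]
scene [339 176   8  28 155] [342.50322581 189.52903226] [649. 193. 125.]
scene [164 180  26  23 227] [178.30396476 194.95154185] [ 542. -177.  125.]
scene [381 199  21  15 147] [390.39455782 205.86394558] [727. 274. 125.]
scene [ 16 365  16   6  36] [ 23.72222222 367.97222222] [ 837. -509.  125.]
[ 489.87243327 -174.04765936  130.        ] [521.44872651 -38.34448295 130.        ]
```

View pics/top_clamp.png

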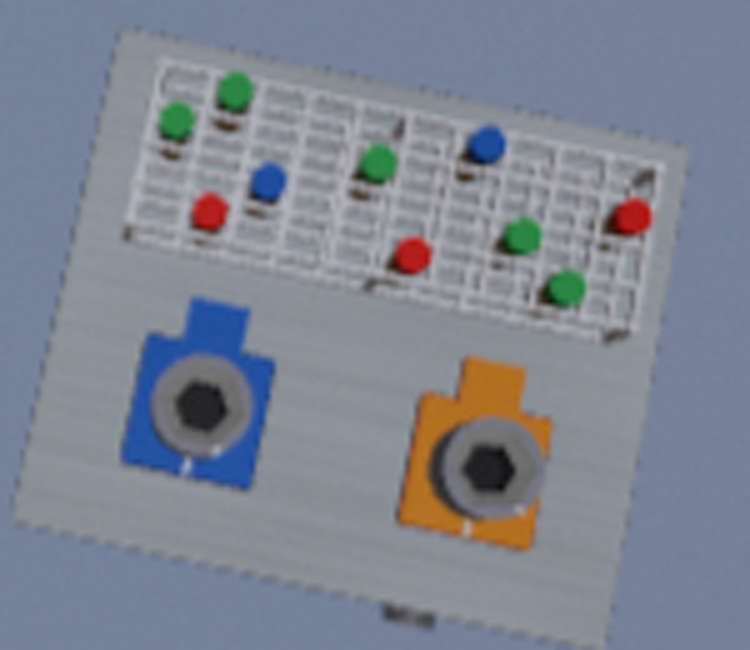

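View pics/top_key.png

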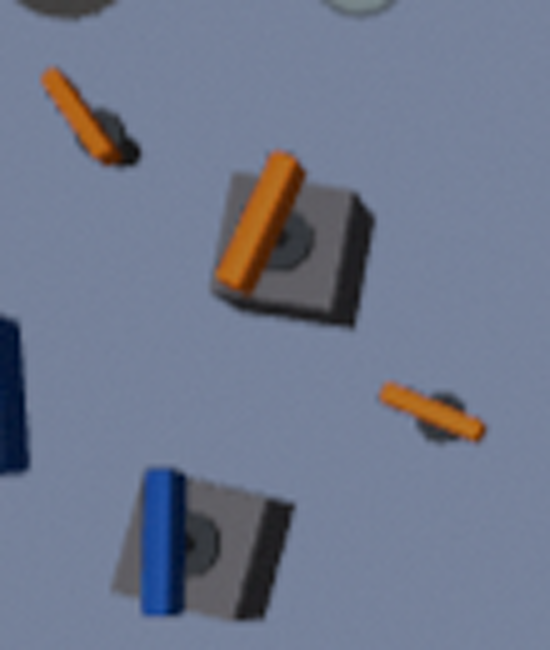

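View pics/scene_key.png

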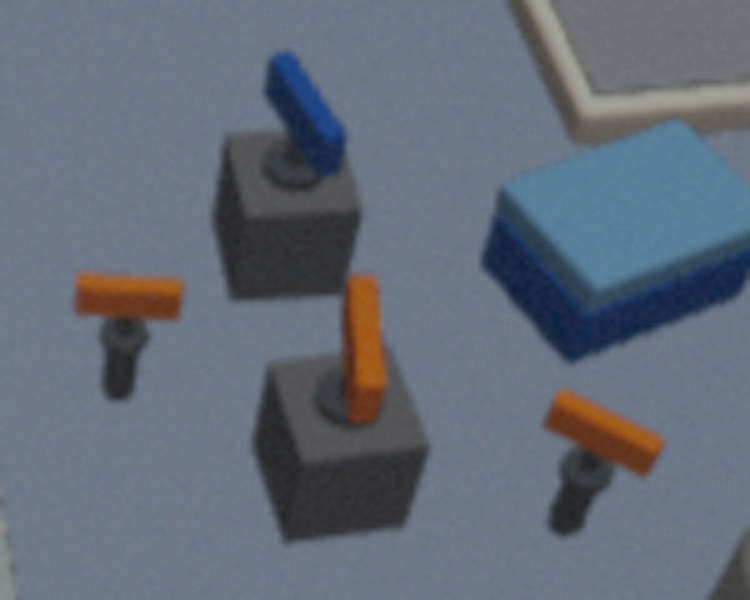

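```bash
python3 - <<'E'
from h import *
t=capture("top"); s=capture("scene")
print(tri(t,(181.4,174.35),s,(342.5,189.5)))
def tc(u,v): return (u/5-.4+240, v/5-.4+140)
C=onz(t,*tc(490,468),130); M=onz(t,*tc(520,511),130)
# head circle
g=cv2.cvtColor(t["image"],cv2.COLOR_RGB2GRAY)
print("C",C,"mark ang",np.degrees(np.arctan2(*(M-C)[1::-1])), np.linalg.norm(M-C))
def tk(u,v): return (u/5-.4+130, v/5-.4+130)
a=onz(t,*tk(285,158),128); b=onz(t,*tk(232,283),128)
print(a,b,np.degrees(np.arctan2(*(a-b)[1::-1])),np.linalg.norm(a-b))
# plate edge direction: corners plate
p=onz(t,*tc(400,520),110); q=onz(t,*tc(528,549),110); print("edge ang",np.degrees(np.arctan2(*(p-q)[1::-1])),np.linalg.norm(p-q))
B=onz(t,*tc(202,405),130); print("blue",B,np.linalg.norm(B-C),np.degrees(np.arctan2(*(B-C)[1::-1])))
w=capture("wrist"); print("wristcam fwd",R.from_quat(w["orientation"]).as_matrix().T.round(3))
Rt=R.from_quat(get_eef_rot()); print(Rt.as_matrix().round(3)); print("eye in tool",Rt.inv().apply(np.array(w["eye"])-get_eef_pos()))
print("cam in tool\n",(Rt.inv()*R.from_quat(w["orientation"])).as_matrix().round(3))
E
```

```text
(array([639.42406606, 201.31457477, 111.05482205]), np.float64(1.9504569526519016))
C [ 491.74712129 -173.1834418   130.        ] mark ang -146.65810879083546 24.079750043123042
[668.73406828 186.45545173 128.        ] [607.2405342  210.47925442 128.        ] -21.339196256747144 66.01967759189293
edge ang 76.84711000860953 62.33364231471576
blue [522.39334102 -38.3589951  130.        ] 138.26359685072237 77.19399633596466
wristcam fwd [[ 0.229 -0.974 -0.001]
 [-0.929 -0.219  0.298]
 [-0.29  -0.067 -0.955]]
[[-0.973 -0.     0.229]
 [-0.229  0.    -0.973]
 [-0.    -1.    -0.   ]]
eye in tool [-76.21706373  29.91784681  -0.38520098]
cam in tool
 [[ 0.     0.955  0.298]
 [ 0.001 -0.298  0.955]
 [ 1.     0.    -0.001]]
```

```bash
cat >> h.py <<'E'
def ori(hyaw,flip=False):
    """handle yaw deg (bar direction); tool y down, z perpendicular to the bar"""
    a=np.radians(hyaw+90+(180 if flip else 0)); z=np.array([np.cos(a),np.sin(a),0]); y=np.array([0,0,-1.]); x=np.cross(y,z)
    return R.from_matrix(np.stack([x,y,z],1)).as_quat()
E
python3 - <<'E'
from h import *
for f in (0,1):
  for y in (-21,): 
    print("key",f,y,[None if q is None else np.round(q,2) for q in (solve_ik([638.5,199.5,113+155],ori(y,f)),solve_ik([638.5,199.5,400],ori(y,f)))])
  for y in (93,50,33,10,0,-27,-50,-73,-92):
    for z in (440,356):
      q=solve_ik([491,-174,z],ori(y,f)); print("clamp",f,y,z,None if q is None else np.round(q,2))
E
```

```text
key 0 -21 [array([-0.15,  1.05, -0.51,  1.23,  0.53,  0.99,  0.48]), array([-0.11,  0.93, -0.66,  1.08,  0.54,  1.3 ,  0.5 ])]
clamp 0 93 440 [-0.04  0.65  0.6   1.63 -0.42  0.99 -2.38]
clamp 0 93 356 [-0.02  0.77  0.59  1.76 -0.57  0.79 -2.24]
clamp 0 50 440 [ 0.88  0.87 -1.35  1.61  0.87  1.38  1.87]
clamp 0 50 356 [-0.12  0.84  0.81  1.76 -0.76  0.89 -2.8 ]
clamp 0 33 440 [ 0.88  0.87 -1.35  1.61  0.87  1.38  1.58]
clamp 0 33 356 [ 0.87  1.02 -1.35  1.73  1.04  1.3   1.43]
clamp 0 10 440 [ 0.73  0.69 -0.88  1.61  0.58  1.12  1.45]
clamp 0 10 356 [ 0.69  0.79 -0.79  1.73  0.69  0.92  1.35]
clamp 0 0 440 [ 0.71  0.68 -0.83  1.61  0.55  1.1   1.31]
clamp 0 0 356 [ 0.67  0.78 -0.74  1.74  0.65  0.89  1.21]
clamp 0 -27 440 [ 0.65  0.65 -0.69  1.61  0.46  1.05  0.93]
clamp 0 -27 356 [ 0.59  0.74 -0.58  1.74  0.53  0.82  0.86]
clamp 0 -50 440 [ 0.59  0.62 -0.57  1.61  0.38  1.01  0.6 ]
clamp 0 -50 356 [ 0.54  0.72 -0.48  1.74  0.44  0.79  0.54]
clamp 0 -73 440 [ 0.53  0.61 -0.45  1.62  0.3   0.99  0.28]
clamp 0 -73 356 [ 0.48  0.71 -0.37  1.74  0.35  0.76  0.23]
clamp 0 -92 440 [ 0.47  0
[... 589 characters left out ...]
0 [ 0.25  0.58  0.06  1.63 -0.04  0.93 -1.08]
clamp 1 10 356 [ 0.23  0.7   0.08  1.75 -0.08  0.7  -1.03]
clamp 1 0 440 [ 0.22  0.59  0.11  1.63 -0.08  0.93 -1.21]
clamp 1 0 356 [ 0.21  0.7   0.13  1.75 -0.13  0.7  -1.16]
clamp 1 -27 440 [ 0.13  0.6   0.26  1.63 -0.18  0.94 -1.58]
clamp 1 -27 356 [ 0.14  0.71  0.26  1.75 -0.26  0.71 -1.51]
clamp 1 -50 440 [ 0.07  0.61  0.39  1.63 -0.27  0.95 -1.89]
clamp 1 -50 356 [ 0.08  0.73  0.38  1.75 -0.38  0.73 -1.79]
clamp 1 -73 440 [ 0.    0.63  0.52  1.63 -0.37  0.97 -2.2 ]
clamp 1 -73 356 [ 0.01  0.75  0.51  1.76 -0.5   0.77 -2.07]
clamp 1 -92 440 [-0.05  0.66  0.63  1.63 -0.44  1.   -2.45]
clamp 1 -92 356 [-0.04  0.78  0.61  1.76 -0.59  0.8  -2.31]
```

```bash
python3 - <<'E'
from h import *
env.move_to([638.5,199.5,420],ori(-21)); print(get_clock(),get_eef_pos())
w=capture("wrist"); t=capture("top");save("w1",w["image"]); np.save("w1.npy",w,allow_pickle=True)
print(proj(w,[638.5,199.5,128]), proj(w,[638.5,199.5,265]))
E
```

```text
3.5917 [638.72922181 198.77599691 420.00492481]
[256.61059915 185.48218936] [256.7956757  262.38521885]
```

View pics/w1.png

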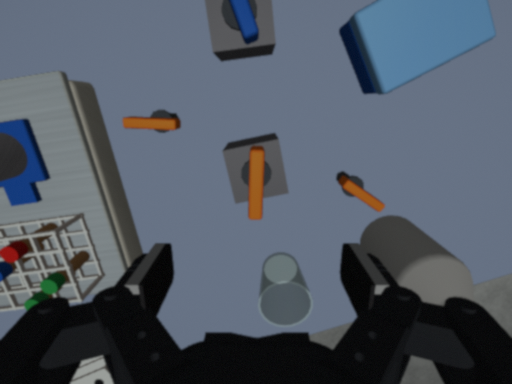

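```bash
python3 - <<'E'
from h import *
w=np.load("w1.npy",allow_pickle=True).item()
m=orange(w); k,l,st,ce=cv2.connectedComponentsWithStats(m)
i=l[185,257]; print(st[i],ce[i])
save("w1c",w["image"],(210,120,310,240),6)
ys,xs=np.where(l==i)
for y in range(st[i,1],st[i,1]+st[i,3],6):
    r=xs[ys==y]; print(y,r.min(),r.max(),end="; ")
t=onz(w,ce[i][0],150,128);b=onz(w,ce[i][0],216,128);print(t,b)
E
```

```text
[249 148  15  71 957] [255.68965517 182.0846395 ]
148 252 261; 154 250 263; 160 250 263; 166 250 263; 172 249 263; 178 249 263; 184 249 262; 190 249 262; 196 249 261; 202 249 261; 208 249 261; 214 249 260; [606.69897592 210.85023319 128.        ] [667.25701164 187.45168828 128.        ]
```

View pics/w1c.png

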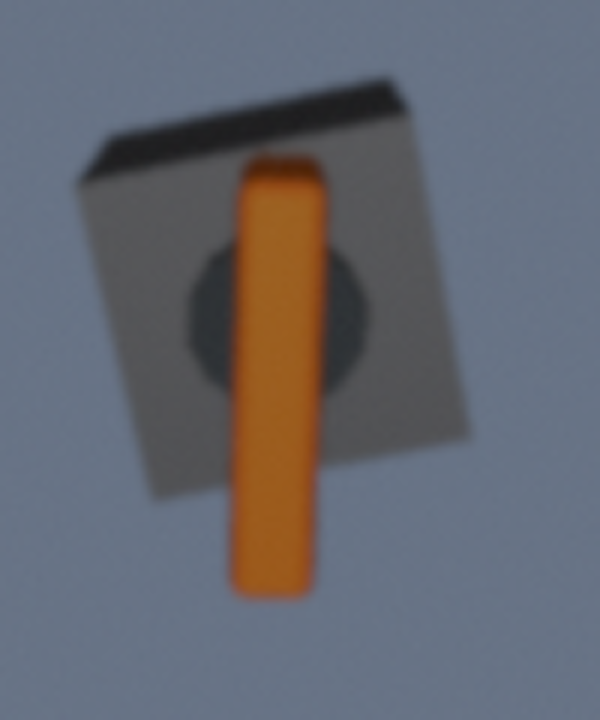

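```bash
python3 - <<'E'
from h import *
w=np.load("w1.npy",allow_pickle=True).item()
a=onz(w,256.8,149.6,128);b=onz(w,254.9,219.2,128)
print(a,b,(a+b)/2,np.linalg.norm(a-b),np.degrees(np.arctan2(*(b-a)[1::-1])))
print("collar",onz(w,210+278/6,120+320/6,78))
E
```

```text
[606.7221911  211.92907101 128.        ] [670.14041167 185.50379864 128.        ] [638.43130138 198.71643482 128.        ] 68.70346221628017 -22.620645380745117
collar [638.70325894 199.12595583  78.        ]
```

```bash
python3 - <<'E'
from h import *
q=ori(-22.6)
set_gripper(45)
print(env.line_to([638.5,199,271],q,vel=150,contact_N=15),get_eef_pos(),get_contact_force())
set_gripper(5,90); print(get_finger_gap(),get_contact_force(),get_clock())
w=capture("wrist"); save("w2",w["image"])
env.line_to([638.5,199,271+95],vel=120)
print(get_eef_pos(),get_contact_force(),get_wrist_torque(),get_finger_gap(),get_clock())
w=capture("wrist"); save("w3",w["image"]); s=capture("scene"); save("s3",s["image"],(250,60,450,240),4)
E
```

```text
False [638.63881555 199.1326269  271.90389813] [0.58453033 0.10901925 0.0347689 ]
12.643519101187037 [-1.10917486  0.14426688  6.33146907] 5.6917
[638.41237664 198.92685712 365.17662665] [ 0.06784507 -0.12413747 -4.60900858] [ 0.01607183  0.00712628 -0.05206895] 12.900135829600016 6.6833
```

View pics/w3.png

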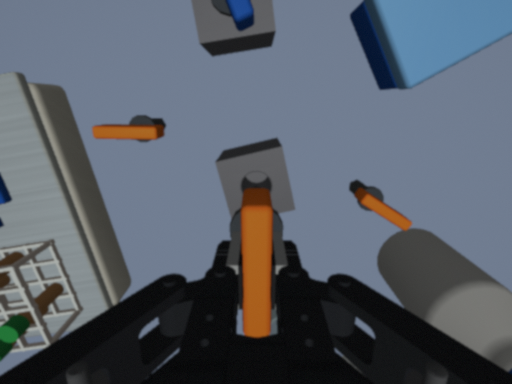

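View pics/s3.png

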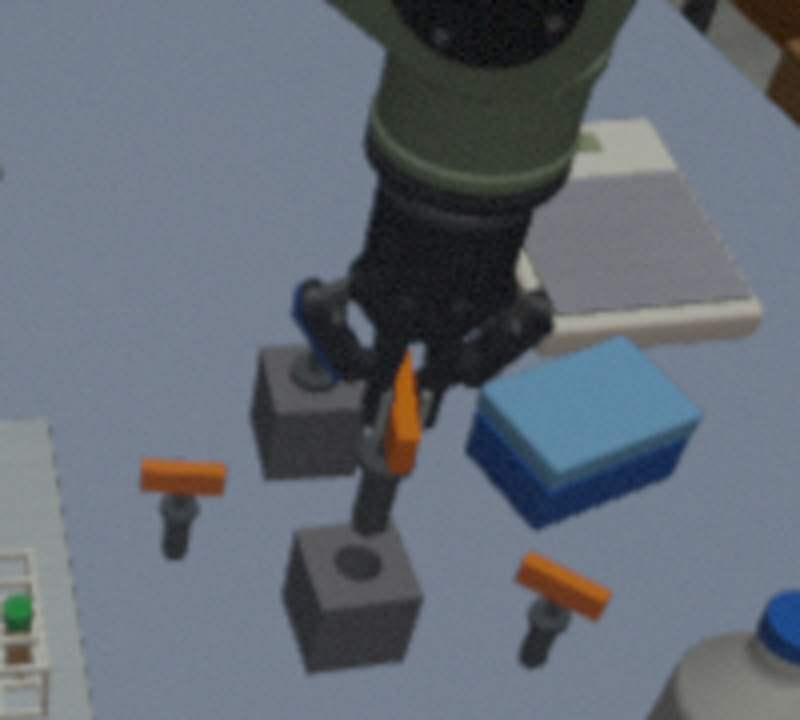

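```bash
python3 - <<'E'
from h import *
env.line_to([638.5,199,440],vel=200)
env.move_to([491.5+63,-173.5-31,450],ori(-26.7)); print(get_clock(),get_eef_pos(),get_finger_gap())
w=capture("wrist"); np.save("w4.npy",w,allow_pickle=True); save("w4",w["image"])
p=proj(w,[491.5,-173.5,130]); print(p)
x,y=map(int,p); save("w4c",w["image"],(x-50,max(y-50,0),x+50,y+50),6); print(x-50,max(y-50,0))
E
```

```text
8.825 [ 554.97858184 -203.37636506  449.89356497] 12.738777243602614
[253.94836469 108.6563891 ]
203 58
```

View pics/w4.png

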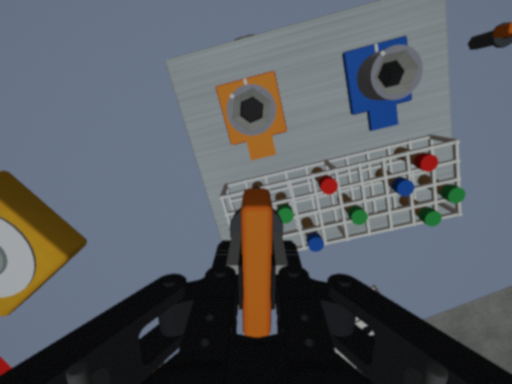

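View pics/w4c.png

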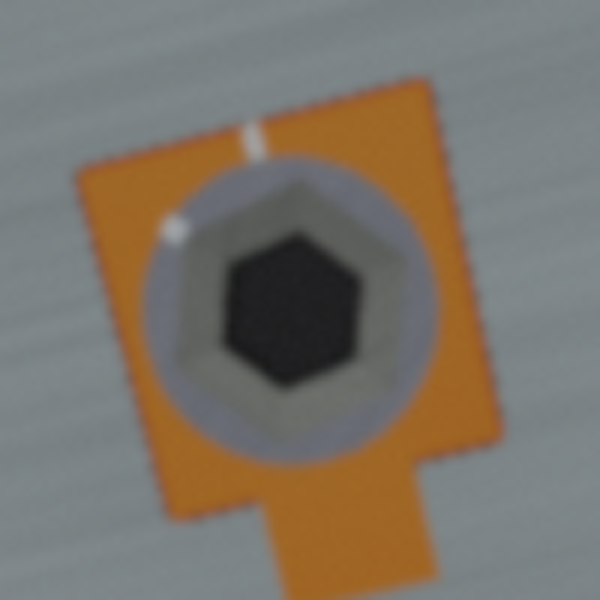

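```bash
python3 - <<'E'
from h import *
w=np.load("w4.npy",allow_pickle=True).item()
f=lambda u,v,z=130: onz(w,203+u/6-.42,58+v/6-.42,z)
C=f(291.5,311); a=lambda p,q: np.degrees(np.arctan2(*(p-q)[1::-1]))
print(C, "mark",a(f(174,230),C)%360)
for c in ((298,178),(405,250),(400,385),(290,443),(177,358),(182,238)): print(a(f(*c),C)%60, end=" ")
print("dark", [a(f(*c,z=118),f(291.5,310,118))%60 for c in ((299,231),(286,390))])
print("edge",a(f(78,172,106),f(430,80,106))%180, a(f(78,172,106),f(170,520,106))%180)
# held key handle top in tool
h=orange(w); k,l,st,ce=cv2.connectedComponentsWithStats(h); i=l[270,257]; print(st[i],ce[i])
ys,xs=np.where(l==i)
for y in range(st[i,1],st[i,1]+st[i,3],12):
    r=xs[ys==y]; print(y,r.min(),r.max(),end="; ")
save("w4k",w["image"],(200,170,320,360),4)
E
```

```text
[ 490.91943324 -176.23523824  130.        ] mark 209.74560707339737
30.164842953858624 30.655792043661435 30.028685100884893 32.39599943679966 24.888647233831676 30.627523661441813 dark [np.float64(27.437821911065612), np.float64(28.985282304646653)]
edge 77.0617967706176 166.82394593123786
[ 241  192   32  146 4015] [256.40448319 264.44931507]
192 261 261; 204 243 268; 216 241 272; 228 241 272; 240 242 271; 252 242 271; 264 242 271; 276 243 270; 288 243 270; 300 243 270; 312 244 269; 324 244 269; 336 248 265;
```

View pics/w4k.png

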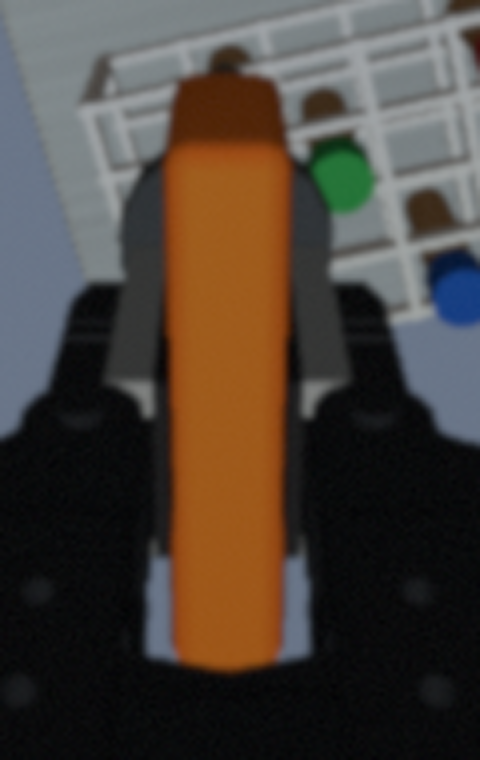

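```bash
python3 - <<'E'
from h import *
w=np.load("w4.npy",allow_pickle=True).item()
T=R.from_quat(get_eef_rot()); p=get_eef_pos(); print(p,T.as_matrix().round(3))
for o in ((-35,143,0),(-35,173,0),(35,143,0),(-38,143,0)): print(o,proj(w,p+T.apply(o)))
E
```

```text
[ 555.00144059 -203.35249701  449.91077815] [[ 0.894  0.     0.448]
 [-0.448  0.001  0.894]
 [-0.    -1.     0.001]]
(-35, 143, 0) [255.4432734  205.12939127]
(-35, 173, 0) [255.61348258 185.31265401]
(35, 143, 0) [255.6265236  339.27671115]
(-38, 143, 0) [255.43399291 198.33565924]
```

```bash
python3 - <<'E'
from h import *
q=ori(-30.2); X,Y=491.1,-175.8
env.line_to([X,Y,440],q,vel=120)
env.dwell(0.2)
print(get_eef_pos(),get_contact_force(),get_wrist_torque(),get_clock())
r=env.line_to([X,Y,384],q,vel=70,contact_N=8); print(r,get_eef_pos(),get_contact_force(),get_wrist_torque())
s=capture("scene"); save("s5",s["image"],(120,110,260,230),5)
if not r:
    r=env.line_to([X,Y,359],q,vel=25,contact_N=10); print(r,get_eef_pos(),get_contact_force(),get_wrist_torque(),get_clock())
    s=capture("scene"); save("s6",s["image"],(120,110,260,230),5)
E
```

```text
[ 491.45553387 -175.87524116  439.8646086 ] [-0.7954834  -0.92403385 -2.57681915] [0.05173277 0.01312811 0.02186451] 9.8083
False [ 491.18121904 -175.77814052  384.36236378] [ 0.63381158 -0.2091011  -3.07665878] [0.00493034 0.03118141 0.00552745]
True [ 491.1482049  -175.75691559  359.44332105] [-0.84681126  0.375097    8.83959826] [0.07405185 0.3744906  0.04065599] 11.7583
```

View pics/s5.png

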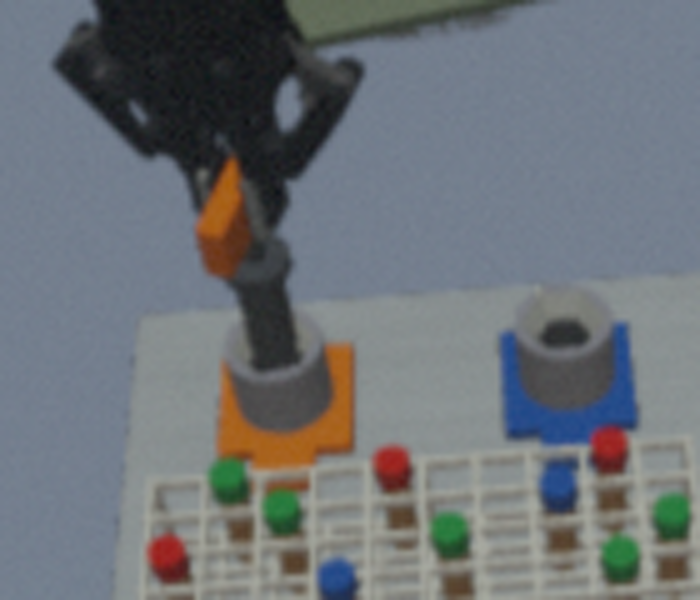

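```bash
python3 - <<'E'
from h import *
p=[491.15,-175.76,359.3]
env.dwell(0.15)
for y in (-38,-46,-54,-60,-65,-70,-74):
    env.line_to(p,ori(y),vel=60)
    tz=get_wrist_torque(); print(y,get_eef_pos().round(1),get_contact_force().round(1),tz.round(3),get_clock())
    if abs(tz[2])>0.8: break
c=capture("top"); save("t7",c["image"],(290,190,390,270),7); c=capture("wrist"); save("w7",c["image"])
E
```

```text
-38 [ 491.2 -175.7  359.4] [-0.6 -1.  -1.2] [-0.333  0.166  0.016] 12.2417
-46 [ 491.1 -175.7  359.3] [-2.6 -0.8 -1.2] [-0.123  0.615 -0.005] 12.5333
-54 [ 491.1 -175.7  359.3] [-0.5 -2.4 -1.1] [-0.511  0.173  0.121] 12.825
-60 [ 491.2 -175.6  359.3] [-0.7 -0.8 -1.7] [-0.273  0.389  0.074] 13.0833
-65 [ 491.2 -175.7  359.3] [-0.9 -0.7 -1.9] [-0.269  0.325 -0.1  ] 13.3333
-70 [ 491.2 -175.7  359.2] [-0.4  0.7 -3.1] [0.288 0.103 0.167] 13.5833
-74 [ 491.2 -175.7  359.3] [ 0.1  0.8 -1.3] [ 0.266  0.098 -0.144] 13.8333
```

View pics/w7.png

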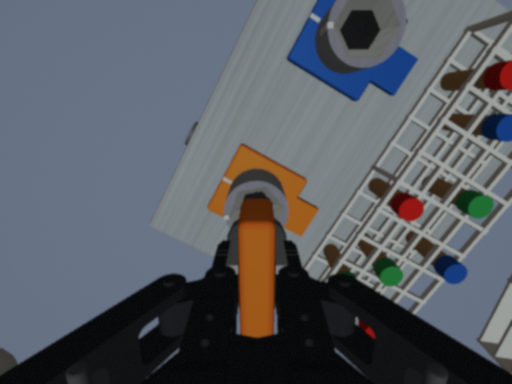

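View pics/t7.png

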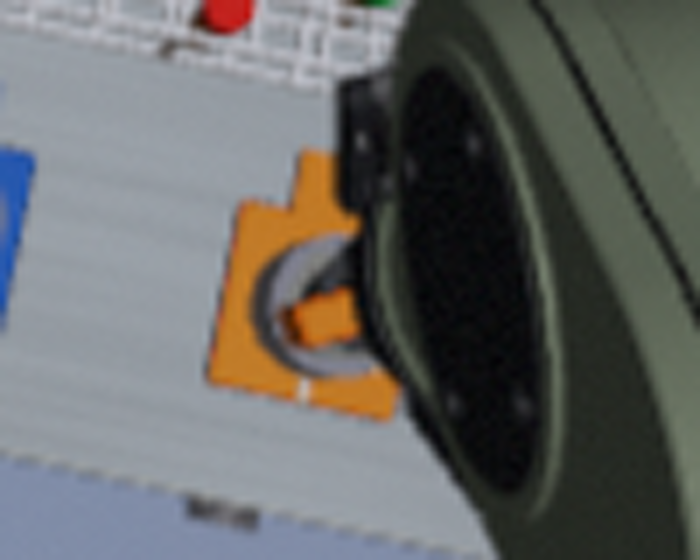

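```bash
python3 - <<'E'
from h import *
p=[491.15,-175.76,359.3]
for y in (-77,-80,-83,-86,-89,-91):
    env.line_to(p,ori(y),vel=40)
    env.dwell(0.1)
    tz=get_wrist_torque(); print(y,get_contact_force().round(1),tz.round(3),round(get_clock(),2))
    if abs(tz[2])>1.0: break
c=capture("wrist"); save("w8",c["image"],(180,130,320,240),5)
E
```

```text
-77 [-1.1 -0.6 -6.1] [-0.066  0.033 -0.164] 14.28
-80 [-1.   1.3 -7.3] [ 0.211 -0.02  -0.22 ] 14.63
-83 [-0.8  0.3  0.7] [ 0.139 -0.024  0.021] 14.98
-86 [-0.9 -0.7 -7.6] [-0.119  0.046 -0.15 ] 15.33
-89 [ 0.6 -0.5 -6.1] [-0.072 -0.01  -0.17 ] 15.68
-91 [ 0.5  0.8 -3.5] [-0.036 -0.008  0.064] 16.03
```

View pics/w8.png

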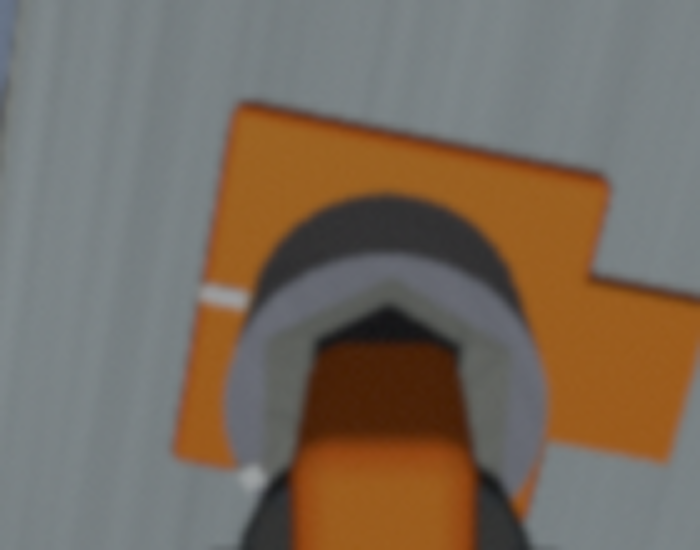

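```bash
python3 - <<'E'
from h import *
w=capture("wrist"); C=np.array([491.15,-175.76,130])
f=lambda u,v,z=130: onz(w,180+u/5-.4,130+v/5-.4,z)
m=f(252,478)-C; print(m,np.degrees(np.arctan2(m[1],m[0]))%360)
for c in ((388,280),(508,345),(265,345)):
  d=f(*c)-C; print(np.degrees(np.arctan2(d[1],d[0]))%60, np.hypot(*d[:2]))
d=f(225,297,112)-C; print("plate",np.degrees(np.arctan2(d[1],d[0]))%360, np.hypot(*d[:2]))
l=[f(228,400),f(547,400)]; print((l[0]+l[1])/2, "centre col; handle pos")
h=orange(w); print(proj(w,C))
E
```

```text
[-20.16392358 -11.83843265   0.        ] 210.4176032091687
27.45117399217702 18.924508871986188
25.502364032585877 20.232136553429005
31.79591778266905 19.665431386368265
plate 155.6117792210608 27.45817776010695
[ 491.62466056 -175.36471748  130.        ] centre col; handle pos
[256.46737746 210.10864215]
```

```bash
python3 - <<'E'
from h import *
s=capture("scene"); save("s9",s["image"],(120,110,260,230),5); save("w9",capture("wrist")["image"],(180,170,330,340),4)
print(get_finger_gap(),get_eef_pos(),get_qpos().round(3))
E
```

```text
12.929976552549165 [ 491.1490557  -175.7781398   359.28650723] [ 0.488  0.708 -0.378  1.734  0.353  0.767 -0.081]
```

View pics/s6.png

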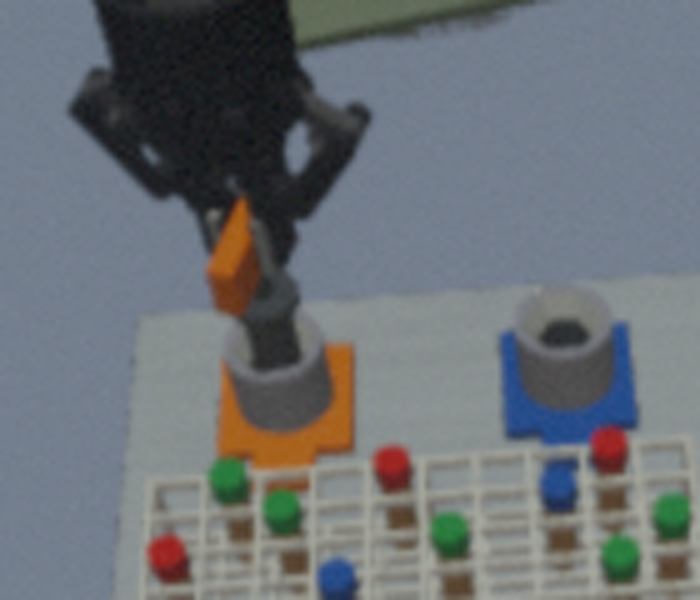

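View pics/s9.png

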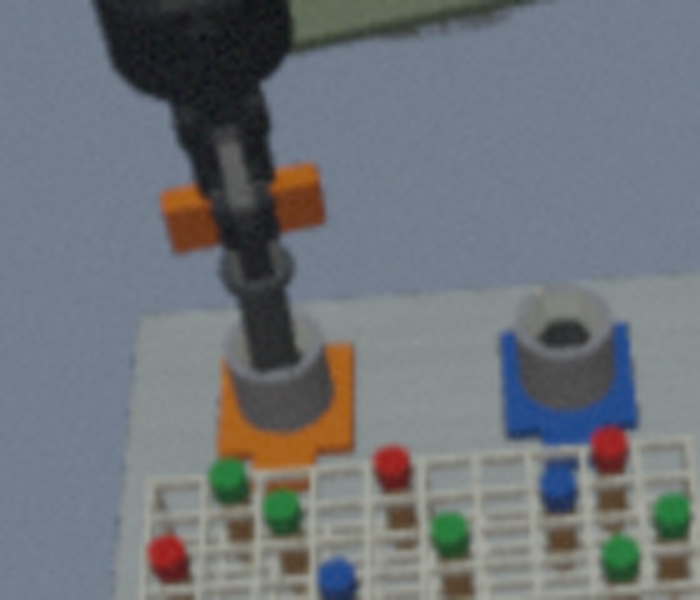

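View pics/w9.png

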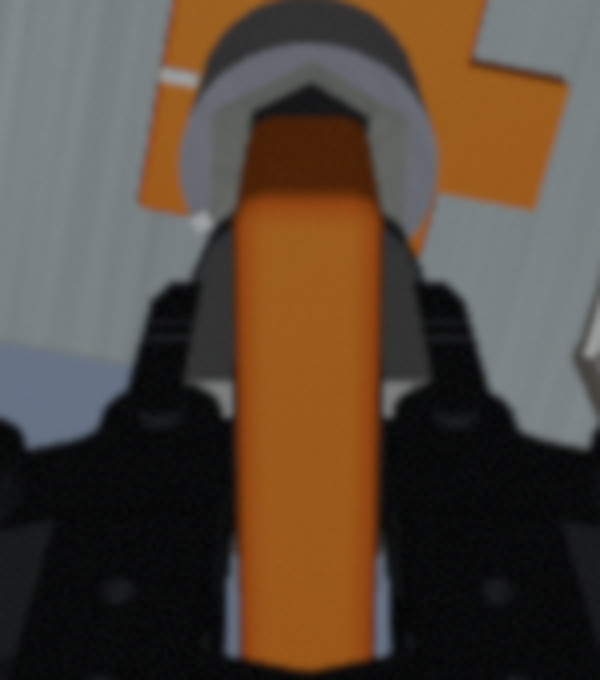

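```bash
python3 - <<'E'
from h import *
s=capture("scene")
for z in (195,201,207,213,219,225,231): print(z,proj(s,[491.1,-175.8,z]).round(1))
w=capture("wrist");T=R.from_quat(get_eef_rot()); p=get_eef_pos()
for d in (143,138,133,128,123,118): print(d,[proj(w,p+T.apply(o)).round(1) for o in ((-35,d,-7),(-35,d,7),(-35,d+30,0))])
E
```

```text
195 [169.6 159.1]
201 [169.1 157.3]
207 [168.7 155.4]
213 [168.2 153.6]
219 [167.7 151.7]
225 [167.2 149.7]
231 [166.8 147.8]
143 [array([239.7, 205.8]), array([273.1, 205.8]), array([256.4, 185.9])]
138 [array([239. , 210.1]), array([273.8, 210.1]), array([256.4, 188.7])]
133 [array([238.2, 214.8]), array([274.5, 214.8]), array([256.4, 191.6])]
128 [array([237.4, 219.8]), array([275.3, 219.8]), array([256.4, 194.8])]
123 [array([236.5, 225.4]), array([276.2, 225.4]), array([256.4, 198.2])]
118 [array([235.5, 231.5]), array([277.2, 231.5]), array([256.4, 201.9])]
```

```bash
python3 - <<'E'
from h import *
X,Y=491.2,-175.7
q=ori(-90.2)
r=env.line_to([X,Y,335],q,vel=30,contact_N=18); print(r,get_eef_pos(),get_contact_force(),get_wrist_torque(),get_clock())
s=capture("scene"); save("s10",s["image"],(120,110,260,230),5); save("w10",capture("wrist")["image"],(180,170,330,340),4)
E
```

```text
True [ 491.56144485 -175.81540757  339.78976418] [-0.65241958 -3.47858656 13.28305678] [-1.00137001  0.52356836  0.07091987] 16.975
```

View pics/s10.png

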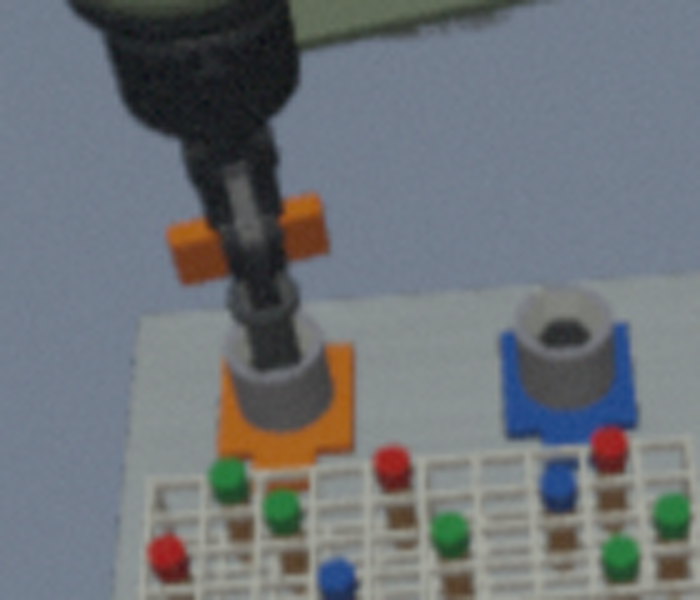

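View pics/w10.png

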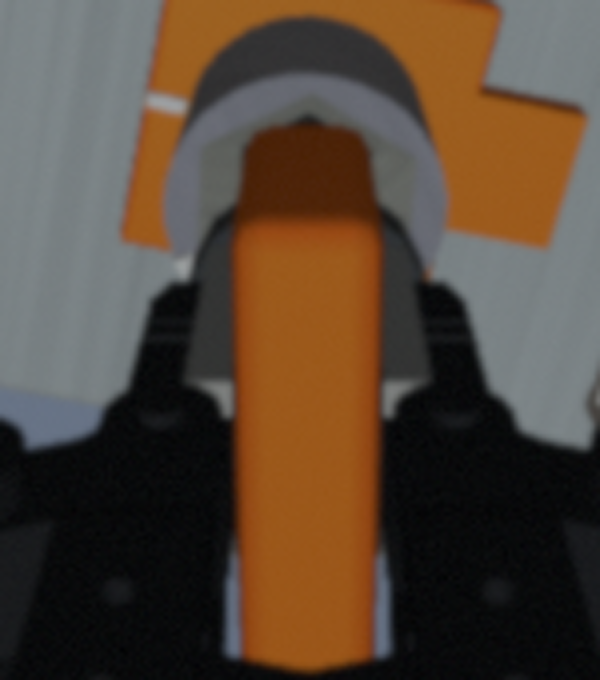

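```bash
python3 - <<'E'
from h import *
p=[491.2,-176.3,339.3]
env.line_to(p,ori(-90.2),vel=30); env.dwell(.1); print(get_eef_pos().round(1),get_contact_force().round(1),get_wrist_torque().round(2))
for y in (-94,-98,-102,-106,-110):
    env.line_to(p,ori(y),vel=40)
    print(y,get_eef_pos().round(1),get_contact_force().round(1),get_wrist_torque().round(3),round(get_clock(),2))
c=capture("wrist"); save("w11",c["image"],(160,120,330,260),4); save("s11",capture("scene")["image"],(120,110,260,230),5)
print(proj(c,[491.2,-176,130]),proj(c,[491.2-22,-176,130]))
E
```

```text
[ 491.5 -176.3  339.8] [ 0.1  0.3 16.4] [-0.16  0.13  0.11]
-94 [ 491.6 -176.3  339.8] [ 2.1  8.4 15.1] [ 2.078 -0.323  0.175] 17.68
-98 [ 491.5 -176.3  339.8] [-0.2  3.6 14.9] [ 0.97  -0.038 -0.159] 17.93
-102 [ 491.5 -176.3  339.8] [-0.8 -0.4  9.3] [-0.829  0.368 -0.149] 18.18
-106 [ 491.2 -176.4  339.7] [-4.  -2.9 15.7] [-0.589  1.142 -0.078] 18.43
-110 [ 491.1 -176.3  339.7] [-3.8 -0.8 15.4] [ 0.195  1.396 -0.118] 18.68
[256.44702415 219.80340387] [226.22987531 229.99824611]
```

View pics/w11.png

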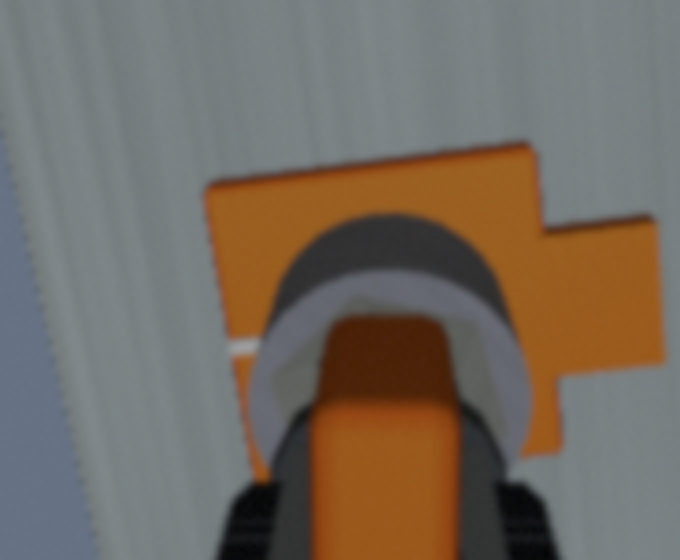

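View pics/s11.png

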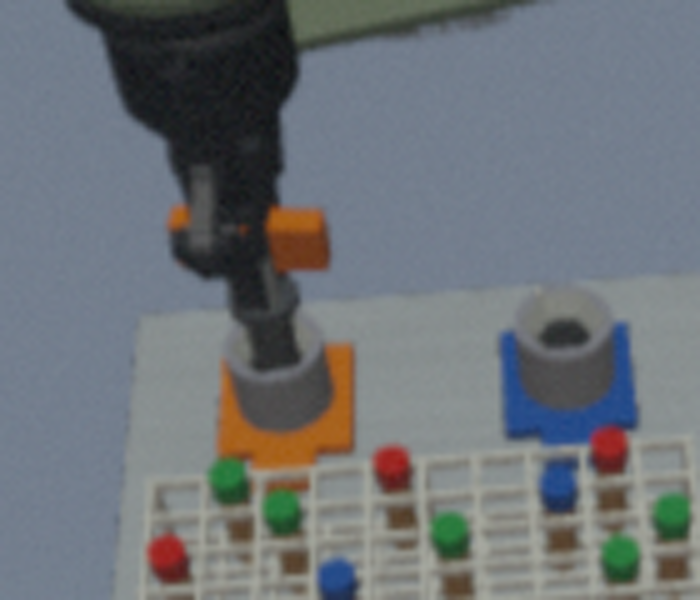

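```bash
python3 - <<'E'
from h import *
c=capture("wrist"); C=np.array([491.3,-176,130])
for px in ((360,300),(470,322),(278,385)):
  d=onz(c,160+px[0]/4-.4,120+px[1]/4-.4,130)-C; print(np.degrees(np.arctan2(d[1],d[0]))%360,np.hypot(*d[:2]))
print(get_clock())
E
```

```text
84.44077241156106 18.417429063779753
25.905942853114777 19.506688445207878
151.39166873436852 18.712956619111413
18.825
```

```bash
python3 - <<'E'
from h import *
p=[491.2,-176.2,339.3]
for y in (-115,-120,-125,-130):
    env.line_to(p,ori(y),vel=40)
    print(y,get_eef_pos().round(1),get_contact_force().round(1),get_wrist_torque().round(3),round(get_clock(),2))
c=capture("wrist"); save("w12",c["image"],(160,120,330,260),4); save("s12",capture("scene")["image"],(120,110,260,230),5)
np.save("w12.npy",c,allow_pickle=True)
E
```

```text
-115 [ 491.2 -176.2  339.7] [-8.4 -5.3 17.7] [-0.398  1.348  0.005] 19.07
-120 [ 491.2 -176.2  339.7] [-6.2 -7.8 14.3] [-1.411  1.695 -0.094] 19.32
-125 [ 491.4 -176.1  339.8] [-3.1  7.4 17.1] [1.323 1.164 0.068] 19.57
-130 [ 491.5 -176.   339.7] [-4.8 -2.3 19.7] [ 0.374  1.079 -0.128] 19.82
```

View pics/w12.png

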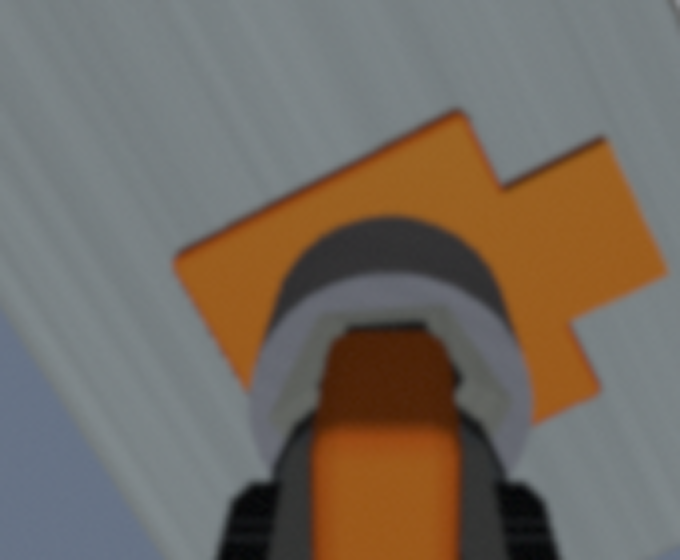

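View pics/s12.png

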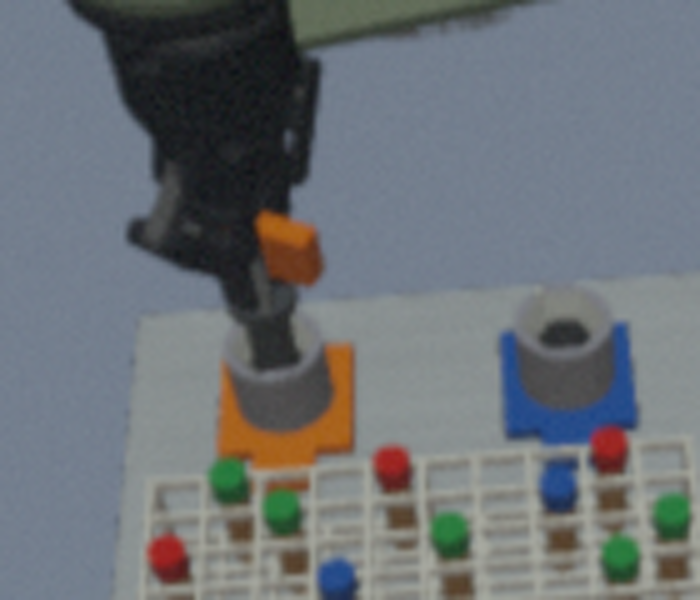

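```bash
python3 - <<'E'
from h import *
c=np.load("w12.npy",allow_pickle=True).item(); C=np.array([491.3,-176,130])
for px in ((325,318),(440,308),(505,390),(272,420)):
  d=onz(c,160+px[0]/4-.4,120+px[1]/4-.4,130)-C; print(np.degrees(np.arctan2(d[1],d[0]))%360,np.hypot(*d[:2]))
im=c["image"][190:235,215:300]; g=cv2.normalize(im,None,0,255,cv2.NORM_MINMAX); g=cv2.LUT(g,np.array([min(255,int(255*(i/255)**.6)) for i in range(256)],np.uint8)); save("w12c",g,None,9)
E
```

```text
83.79958059215808 18.56712316516823
23.24580328359354 19.213666017638417
327.4745010022523 19.96423068877424
148.30634047573548 19.84844634081893
```

View pics/w12c.png

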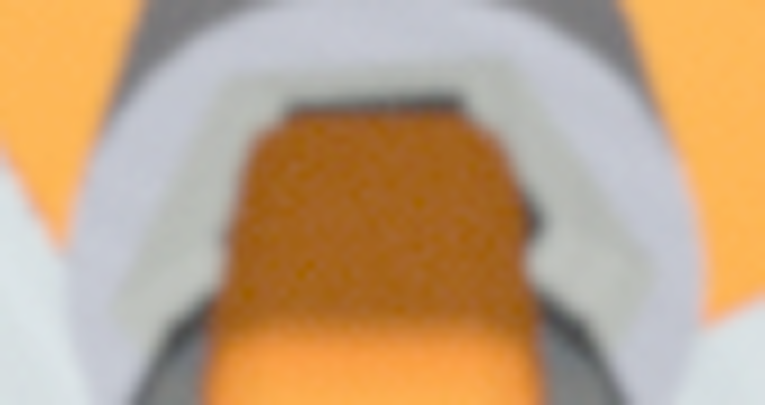

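```bash
python3 - <<'E'
from h import *
c=capture("wrist"); save("w13",c["image"],(150,110,350,260),4)
t=capture("top"); save("t13",t["image"],(290,190,390,270),7)
s=capture("scene"); save("s13",s["image"],(135,130,215,200),9)
print(get_eef_pos(),get_contact_force(),get_wrist_torque(),get_finger_gap(),get_clock(),R.from_quat(get_eef_rot()).as_matrix().round(3))
print([proj(s,[491.2,-176,z]).round(1) for z in (158,166,186,202,217)])
E
```

```text
[ 491.58255388 -175.96937312  339.82901016] [ 4.3541822 -1.7382322 15.3898063] [-0.55527002 -0.01700503  0.03872768] 12.491715779990631 20.075 [[-0.642  0.002  0.766]
 [-0.766 -0.    -0.642]
 [-0.001 -1.     0.002]]
[array([172.2, 170.2]), array([171.6, 167.9]), array([170.2, 161.9]), array([169., 157.]), array([167.8, 152.3])]
```

View pics/w13.png

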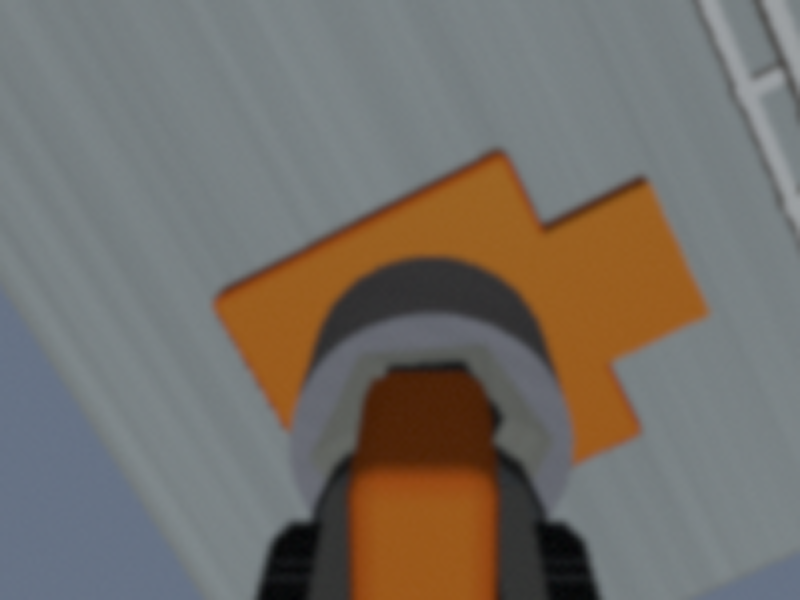

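View pics/t13.png

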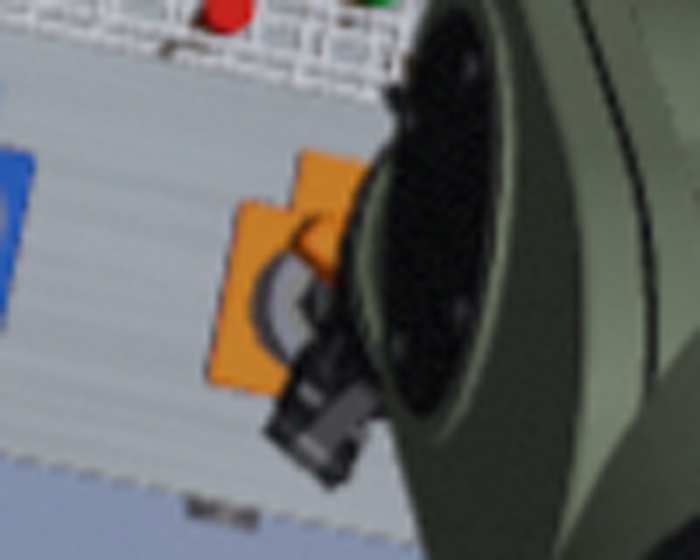

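View pics/s13.png

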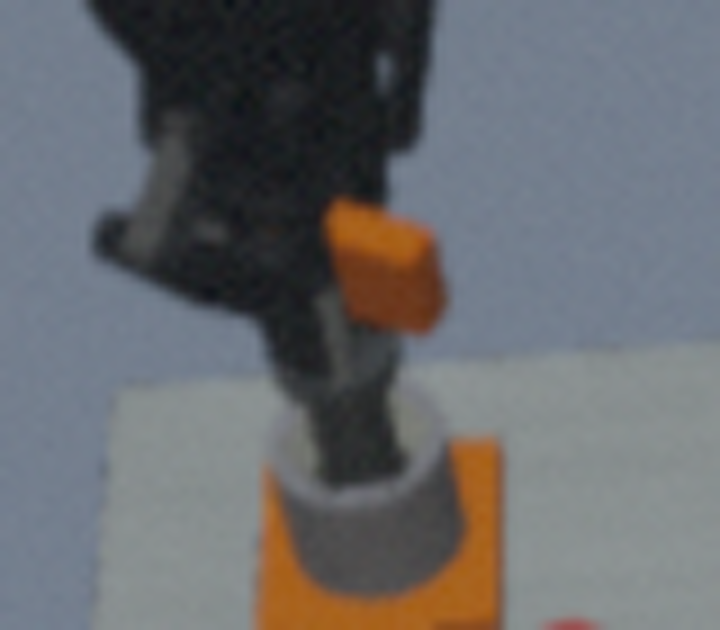

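```bash
python3 - <<'E'
from h import *
s=capture("scene")
f=lambda p:((proj(s,p)-[135,130]+.45)*9).round()
for z in (154,158,162,166,170,175,180): print(z,"collar bottom front",f([491.3+17,-176,z]),"left",f([491.3,-176-17,z]),"right",f([491.3,-176+17,z]))
print("rim near",f([491.3+24,-176,130]),"far",f([491.3-24,-176,130]),f([491.3,-200,130]),f([491.3,-152,130]))
a=np.radians(50);e=np.array([491.3+35*np.cos(a),-176+35*np.sin(a),0])
n=np.array([-np.sin(a),np.cos(a),0])*7
for z in (198,202,206,210,215): print(z,[f(e+k*n+[0,0,z+h]) for k,h in ((1,15),(1,-15),(-1,15),(-1,-15))])
print(get_clock())
E
```

```text
154 collar bottom front [354. 422.] left [277. 392.] right [405. 361.]
158 collar bottom front [351. 412.] left [274. 381.] right [403. 350.]
162 collar bottom front [349. 402.] left [271. 371.] right [401. 340.]
166 collar bottom front [346. 391.] left [269. 361.] right [398. 330.]
170 collar bottom front [344. 381.] left [266. 350.] right [396. 319.]
175 collar bottom front [340. 368.] left [262. 337.] right [393. 306.]
180 collar bottom front [337. 354.] left [259. 323.] right [390. 292.]
rim near [374. 502.] far [339. 373.] [267. 458.] [444. 415.]
198 [array([440., 235.]), array([457., 318.]), array([413., 273.]), array([431., 355.])]
202 [array([438., 223.]), array([455., 307.]), array([411., 261.]), array([429., 345.])]
206 [array([435., 212.]), array([452., 296.]), array([408., 250.]), array([426., 334.])]
210 [array([433., 200.]), array([450., 285.]), array([406., 238.]), array([424., 323.])]
215 [array([430., 186.]), array([447., 271.]), array([402., 224.]), array([421., 309.])]
20.125
```

```bash
python3 - <<'E'
from h import *
def rep(k): print(k,get_eef_pos().round(2),get_contact_force().round(1),get_wrist_torque().round(2),round(get_clock(),2))
p=[491.2,-176.1,339.3]
for y in (-138,-145,-151):
    env.line_to(p,ori(y),vel=40); rep(y)
r=env.line_to([491.2,-176.1,330],ori(-151),vel=25,contact_N=18); print(r); rep("push")
c=capture("wrist"); save("w14",c["image"],(150,110,350,260),4); np.save("w14.npy",c,allow_pickle=True)
s=capture("scene"); save("s14",s["image"],(135,130,215,200),9)
E
```

```text
-138 [ 491.55 -176.19  339.8 ] [-0.2 -1.4  7.4] [-0.06  0.03 -0.29] 20.42
-145 [ 491.54 -176.18  339.83] [ 4.   3.7 10.7] [ 0.66 -0.86  0.16] 20.69
-151 [ 491.56 -176.15  339.77] [ 2.1  0.8 10.5] [ 0.27 -0.44  0.02] 20.95
True
push [ 491.58 -176.35  339.71] [-3.7  1.4 18.2] [ 0.75  0.32 -0.1 ] 21.16
```

View pics/w14.png

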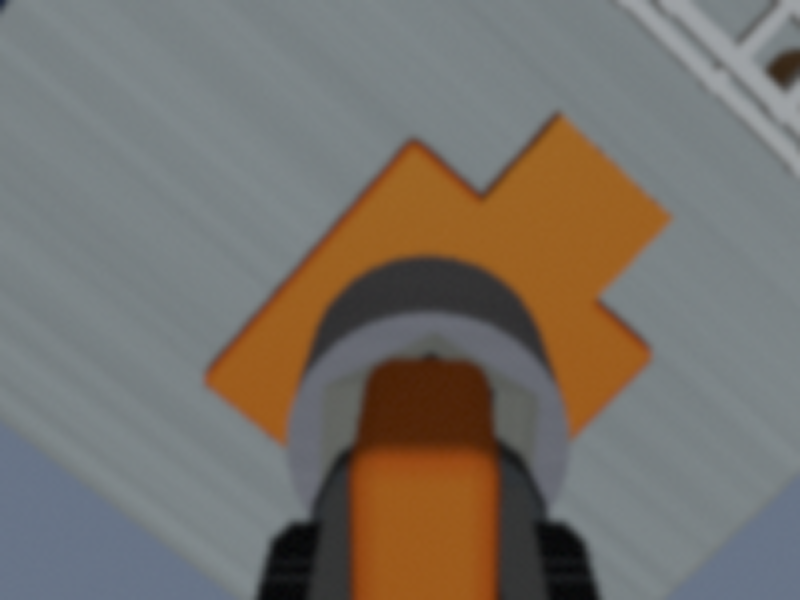

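View pics/s14.png

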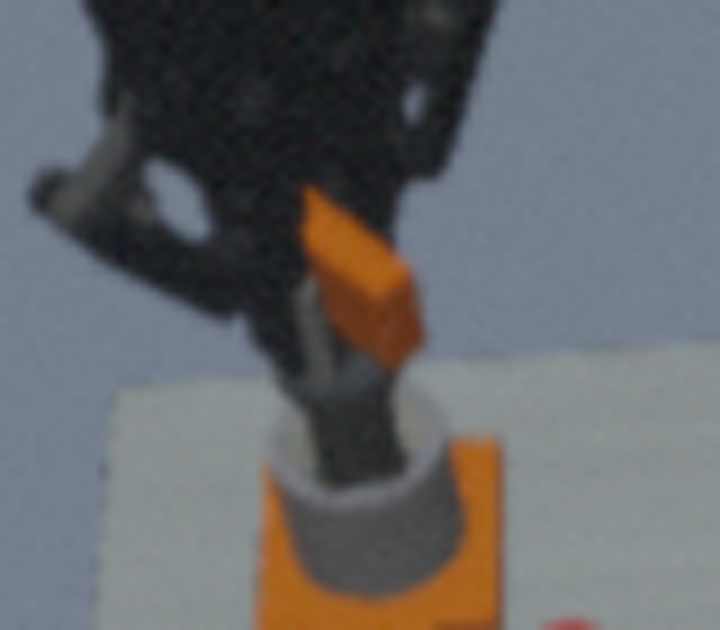

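```bash
python3 - <<'E'
from h import *
def rep(k): print(k,get_eef_pos().round(2),get_contact_force().round(1),get_wrist_torque().round(2),round(get_clock(),2))
print(get_qpos().round(2),solve_ik([491.4,-176.2,339],ori(-215)))
p=[491.4,-176.2,338.9]
env.line_to(p,ori(-159),vel=20); rep(-159)
for y in range(-160,-173,-1):
    env.line_to(p,ori(y),vel=40); rep(y)
c=capture("wrist"); save("w15",c["image"],(150,110,350,260),4); np.save("w15.npy",c,allow_pickle=True)
E
```

```text
[ 0.31  0.72 -0.05  1.76  0.06  0.66 -0.84] [ 0.13656115  0.74055682  0.27253982  1.76806834 -0.29558662  0.67315949
 -1.60793204]
-159 [ 491.69 -176.2   339.68] [-0.3  1.3 18. ] [ 0.44 -0.27  0.12] 21.55
-160 [ 491.65 -176.26  339.66] [-5.5 -1.  22.8] [ 0.36  0.52 -0.05] 21.8
-161 [ 491.64 -176.26  339.67] [-4.7  0.8 22. ] [ 0.41  0.76 -0.09] 22.05
-162 [ 491.61 -176.25  339.65] [-8.4 -2.8 22.1] [-0.15  1.75 -0.16] 22.3
-163 [ 491.64 -176.2   339.66] [-6.1  0.3 21.3] [-0.02  1.45 -0.1 ] 22.55
-164 [ 491.63 -176.21  339.66] [ 0.1 -3.2 17.5] [-0.3   1.29 -0.08] 22.8
-165 [ 491.57 -176.23  339.64] [ 0.2  2.5 21.5] [ 0.88 -0.52  0.12] 23.05
-166 [ 491.59 -176.17  339.64] [ 5.2  2.  19.5] [ 1.09 -0.74  0.  ] 23.3
-167 [ 491.61 -176.17  339.65] [-4.5 -1.3 17.4] [-0.13  1.43 -0.15] 23.55
-168 [ 491.62 -176.19  339.69] [-0.3 -0.1 19. ] [ 0.17  0.08 -0.02] 23.8
-169 [ 491.61 -176.18  339.68] [-4.4 -1.3 18.6] [-0.2   1.7   0.02] 24.05
-170 [ 491.6  -176.17  339.65] [-5.2  2.6 16.8] [0.6  2.18 0.1 ] 24.3
-171 [ 491.59 -176.17  339.66] [-5.   2.9 21.6] [0.29 1.46 0.03] 24.55
-172 [ 491.64 -176.19  339.67] [ 2.9  2.8 19. ] [0.46 1.07 0.11] 24.8
```

View pics/w15.png

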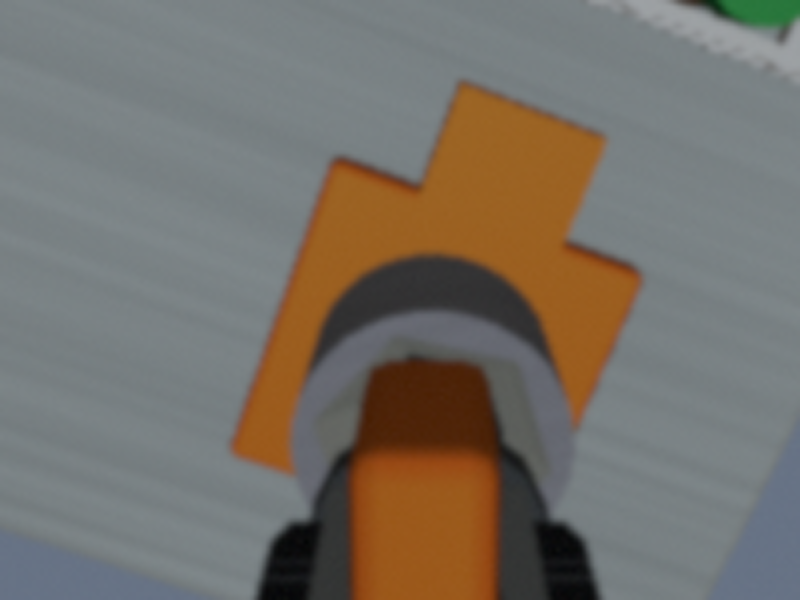

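```bash
python3 - <<'E'
from h import *
for n,ps in (("w14",((430,335),(537,388),(323,388))),("w15",((400,340),(525,362),(318,408)))):
  c=np.load(n+".npy",allow_pickle=True).item(); C=np.array([491.4,-176.2,130])
  for px in ps:
    d=onz(c,150+px[0]/4-.4,110+px[1]/4-.4,130)-C; print(n,np.degrees(np.arctan2(d[1],d[0]))%60,np.hypot(*d[:2]))
E
```

```text
w14 26.71997368497842 19.49422107918596
w14 27.71819673192598 21.221640222788565
w14 28.01879336883637 19.882562160890977
w15 22.707056922859735 19.18101756775352
w15 21.02379907813988 21.587277532914978
w15 18.59017651371117 19.8173536914884
```

```bash
python3 - <<'E'
from h import *
p=[491.4,-176.2,338.7]
for y in range(-173,-185,-1):
    env.line_to(p,ori(y),vel=40)
print(y,get_eef_pos().round(2),get_contact_force().round(1),get_wrist_torque().round(2),round(get_clock(),2))
c=capture("wrist"); save("w16",c["image"],(150,110,350,260),4); np.save("w16.npy",c,allow_pickle=True)
E
```

```text
-184 [ 491.7  -176.25  339.64] [-4.4  4.4 24. ] [ 0.91  0.7  -0.06] 27.85
```

View pics/w16.png

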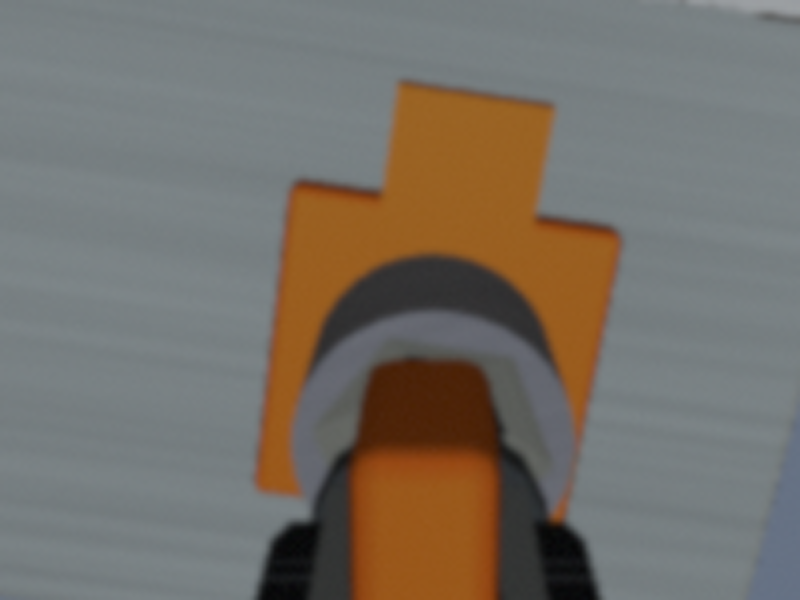

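```bash
python3 - <<'E'
from h import *
p=[491.4,-176.2,338.7]
for y in range(-185,-206,-1):
    env.line_to(p,ori(y),vel=40)
print(y,get_eef_pos().round(2),get_contact_force().round(1),get_wrist_torque().round(2),round(get_clock(),2))
c=capture("wrist"); save("w17",c["image"],(150,110,350,260),4); np.save("w17.npy",c,allow_pickle=True)
E
```

```text
-205 [ 491.75 -176.28  339.62] [-1.6  2.8 18.7] [ 0.82  1.59 -0.  ] 33.15
```

View pics/w17.png

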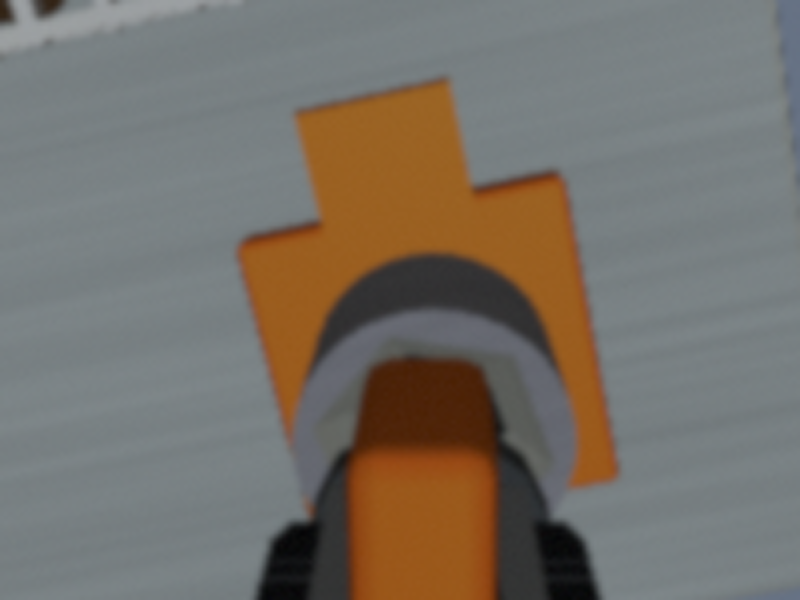

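```bash
python3 - <<'E'
from h import *
p=[491.4,-176.2,338.7]
for y in range(-206,-209,-1):
    env.line_to(p,ori(y),vel=40); print(y,get_contact_force().round(1),get_wrist_torque().round(2),round(get_clock(),2))
env.dwell(0.2)
c=capture("wrist"); save("w18",c["image"],(150,110,350,260),4)
s=capture("scene"); save("s18",s["image"],(135,130,215,200),9)
E
```

```text
-206 [-2.3  1.7 19.3] [0.78 1.49 0.1 ] 33.45
-207 [ 0.1 -2.8 21.2] [-0.13  0.62  0.1 ] 33.7
-208 [ 3.6 -1.5 17.3] [-0.34 -1.49  0.01] 33.95
```

View pics/w18.png

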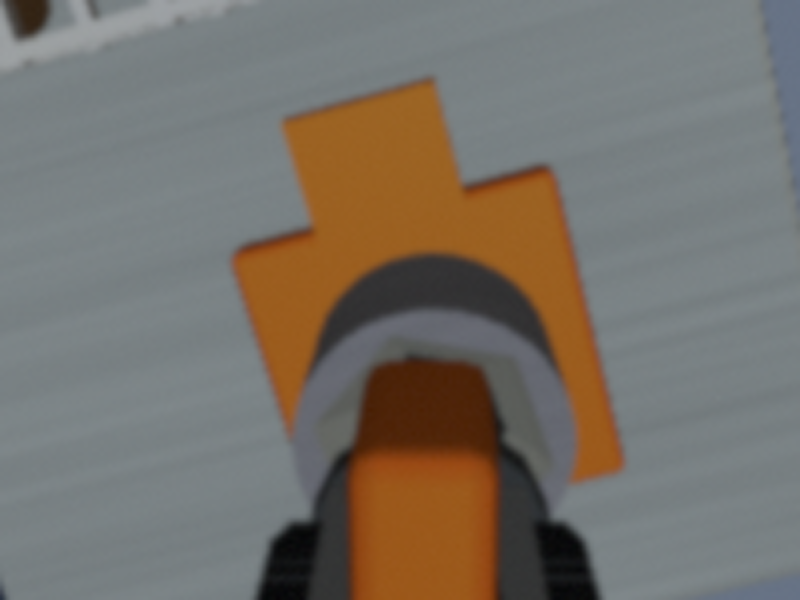

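View pics/s18.png

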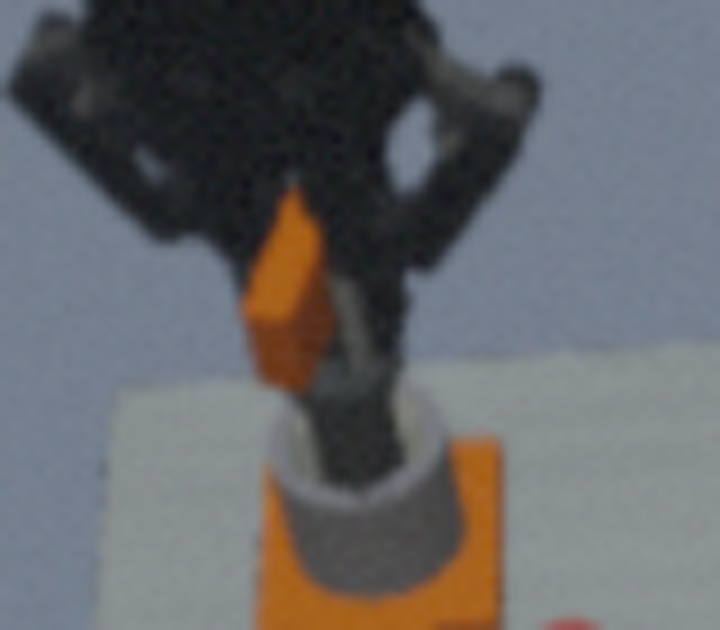

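```bash
python3 - <<'E'
from h import *
p=[491.4,-176.2,338.7]
for y in (-209,-210):
    env.line_to(p,ori(y),vel=40)
env.dwell(0.1)
print(get_contact_force().round(1),get_wrist_torque().round(2))
env.line_to([491.5,-176.2,339.6],ori(-208),vel=20)
set_gripper(40); print(get_contact_force().round(1),get_clock())
c=capture("wrist"); save("w19",c["image"],(130,110,380,290),3)
env.line_to([491.5,-176.2,425],vel=120)
print(get_clock(),get_contact_force())
c=capture("wrist"); save("w20",c["image"]); save("w20c",c["image"],(180,120,330,260),5)
s=capture("scene"); save("s20",s["image"],(135,130,235,205),8); np.save("w20.npy",c,allow_pickle=True)
E
```

```text
[-2.6  1.2 18.9] [-0.28 -0.37 -0.05]
[ 0.1 -1.2  0.5] 35.475
36.3833 [-0.12514577  0.1158418  -0.08253084]
```

View pics/w20c.png

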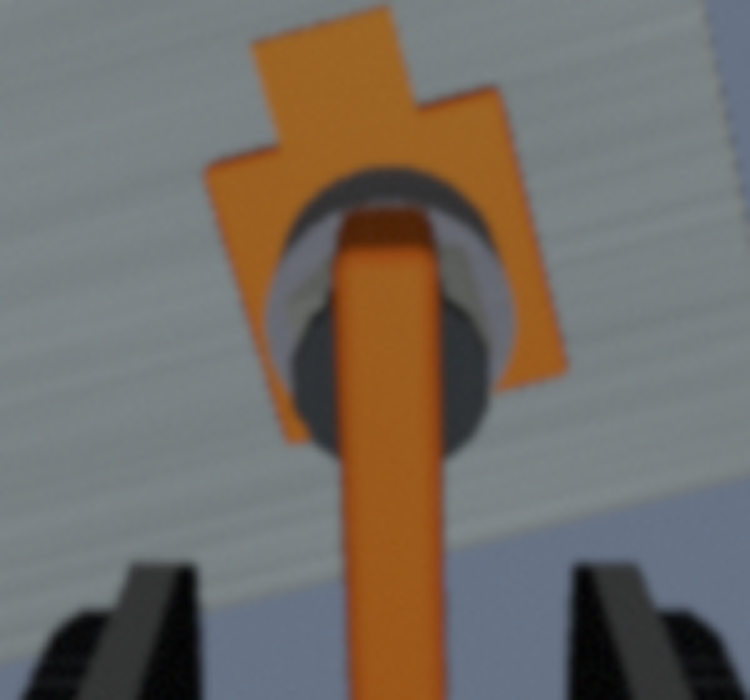

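View pics/s20.png

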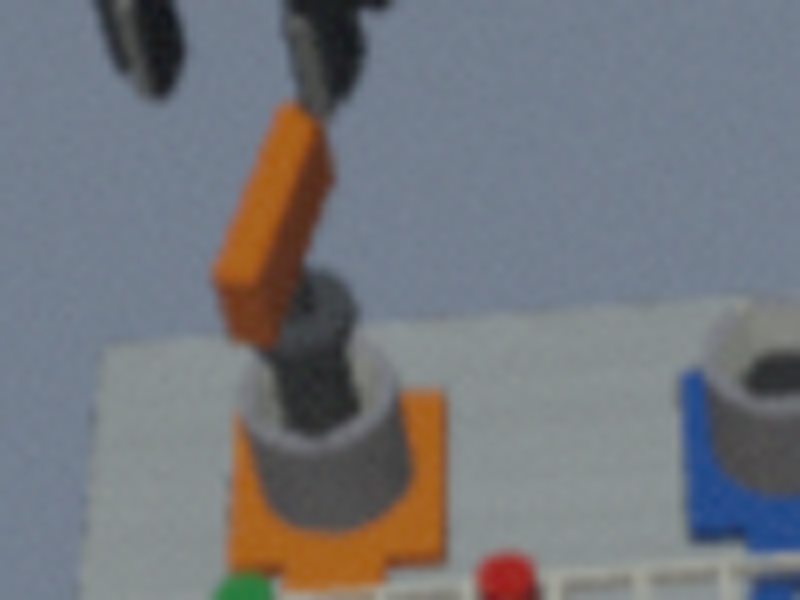

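```bash
python3 - <<'E'
from h import *
env.move_to([430,-380,460],ori(-208)); print(get_clock())
t=capture("top"); save("t21",t["image"],(240,180,390,270),5); np.save("t21.npy",t,allow_pickle=True)
s=capture("scene"); save("s21",s["image"],(135,120,275,215),5)
E
```

```text
37.35
```

View pics/t21.png

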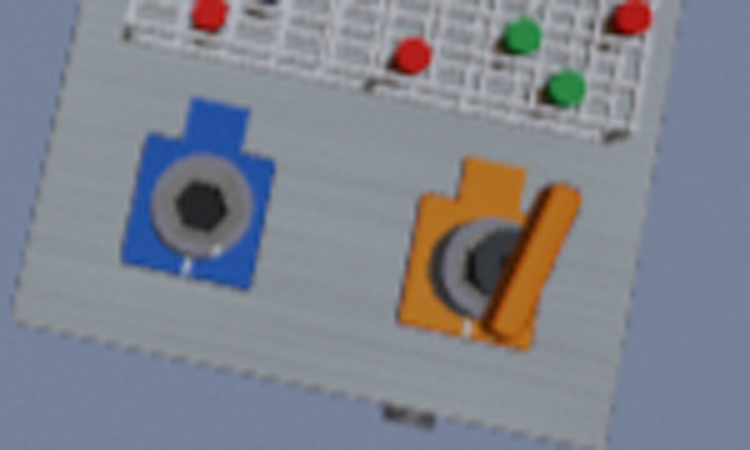

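View pics/s21.png

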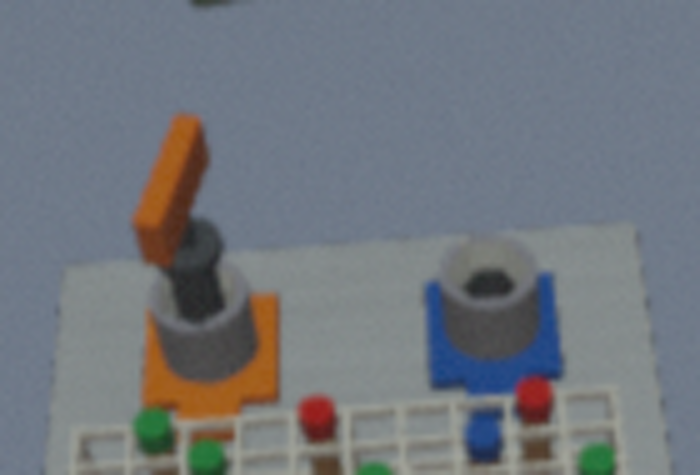

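```bash
python3 - <<'E'
from h import *
c=np.load("w17.npy",allow_pickle=True).item(); C=np.array([491.4,-176.2,130])
for px in ((397,342),(525,362),(318,408)):
    d=onz(c,150+px[0]/4-.4,110+px[1]/4-.4,130)-C; print(np.degrees(np.arctan2(d[1],d[0]))%60,np.hypot(*d[:2]))
t=np.load("t21.npy",allow_pickle=True).item()
print((proj(t,[491.2-22*.974,-176+22*.225,130])-[240,180]+.4)*5)
save("t21c",t["image"],(320,215,362,255),16)
E
```

```text
52.12041027428936 19.088721709985812
48.57208304795206 21.43157029976728
45.74016232109472 20.068207801512635
[487.30983287 315.26229679]
```

View pics/t21c.png

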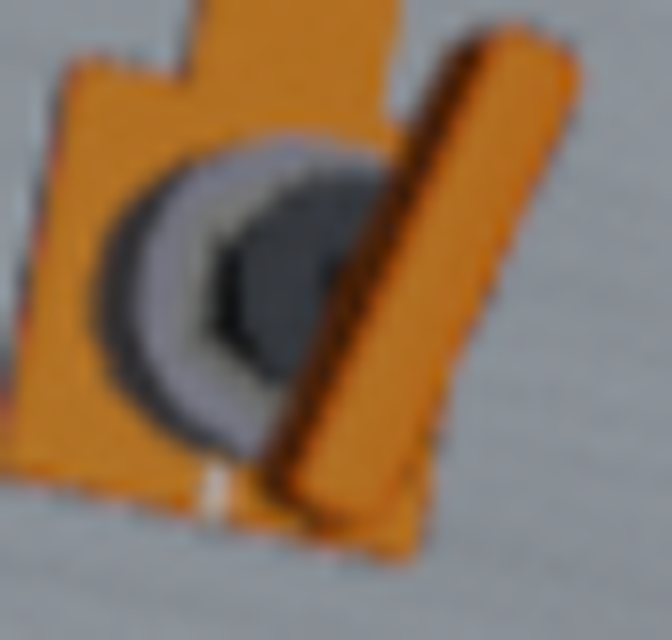

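```bash
python3 - <<'E'
from h import *
print(get_clock(),get_contact_force(),get_finger_gap()); workorder.job_done(); print(get_clock())
E
```

```text
37.45 [ 0.32198279 -0.5608627  -0.05703344] 40.11761830464071
the job is handed in; nothing more can be done
the job is handed in; nothing more can be done
```

I took the orange key from its stand, seated it in the orange screw, and turned the screw clockwise to about its stop. I then released the key and handed the job in at 37.5 s, with the arm clear of everything.

**Slips on the way:** The first fast turn did not bite: the key rode up out of the socket and turned 60° over the hex without turning the screw. I pushed it home again, but the next turn (4–5° steps) also slipped past the hex. After another push I turned in 1° steps, about 4°/s, and the screw followed about 14° behind the handle.

**Last checks:**
- **Seating:** The scene view puts the handle centre at z ≈ 202 mm, 72 mm above the mouth. The last view shows the key standing upright and free.
- **Screw angle:** The flare corners showed about 40° of turn, with 3–5° more driven afterwards. The marks at the start put the stop about 43° away, so the screw should read 0.85–0.9 rad.
- **Blue screw:** It was never touched, and its mark looks unchanged.

**Not confirmed:**
- **Mark on the orange head:** It was hidden under the handle in the last picture, so I did not see the two white marks line up. The angle rests on the hex corners alone.
- **Torque at the stop:** I saw no clear rise there, because the readings were within noise.

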